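Tighten the two gear case lid nuts, one by hand, one with the ring spanner

TASK

Tighten the two hex nuts on the lid of the gear case. First turn the bare nut clockwise with the fingers until it stops; only then swing the ring spanner that already sits on the other nut clockwise until that nut stops too, without touching that nut with the fingers or putting the spanner on the bare one. Leave the spanner lying flat on its nut and let go; leave everything else on the lid and the bench where it is.

Things in the scene. Friction and masses are not known exactly. Their poses are not given: they have to be found in the camera images.
- gear_case: Flat gear case with a dark grey lid, 270 (x) x 410 (y) x 50 mm high, fixed to the bench; origin at the centre of its underside, so the lid surface is at z = 50 mm; its yaw varies. Both nuts and the spanner are on the lid; bare nut near (-10, -130) mm, spanner nut at (-30, -20) mm in its frame.
- bare_nut: The bare steel hex nut, no spanner on it: 24 mm across flats, 32 mm tall with a 13 mm stud showing 8 mm above it. Captive: it turns about its upright axis only and stays at the same height. Origin at the centre of its underside on the lid surface; its x axis is square to a pair of flats (others every 60 degrees) and turns with it.
- bare_nut_turn (a joint): Turn of the bare nut, rad, growing clockwise seen from above; stops dead (fully tight) at 1.40; starts between 0.1 and 0.5. Friction about 0.25 N m.
- spanner_nut: The steel hex nut inside the spanner's ring: 24 mm across flats, 18 mm tall with the stud showing 8 mm above it. Captive, turns only about its upright axis. Origin at the centre of its underside on the lid surface; turns with it.
- spanner_nut_turn (a joint): Turn of the spanner nut, rad, growing clockwise seen from above; stops dead (fully tight) at 1.00; starts between 0 and 0.06. Friction about 0.8 N m.
- spanner: Loose steel ring spanner lying flat on the lid, 230 mm long, 0.3 kg. Origin: underside centre of the ring on the nut; x along the handle to the small far ring at x = 190 mm. Rings 14 mm tall, 38 and 30 mm across. Handle 15 mm wide, 10 to 19 mm above the lid, from x = 20 to 175 mm. 7 degrees of play each way on the nut. Starts pointing to +y of the gear case, up to 30 degrees further round to -x.
- socket: Bystander: steel socket, ring 28 mm across, 30 mm tall, standing on the lid near (100, -40) mm in the gear case frame; origin at its underside.
- spare_nut: Bystander: small loose steel nut, 24 mm across, 12 mm tall, lying on the lid near (-100, -50) mm in the gear case frame; origin at its underside.
- screwdriver: Bystander: screwdriver lying on the bench to the right.
- hammer: Bystander: hammer lying on the bench to the left.
- oil_bottle: Bystander: black bottle with red cap, 60 mm across, 170 mm tall, standing at the far left.
- grease_tin: Bystander: yellow tin, 84 mm across, 70 mm tall, standing at the far right.
Things that resemble listed ones, but are neither listed nor needed, are in the scene too. What is shaped like the spanner but orange is not meant.

How it is judged:
On the way, in this order (a step that is already met when the one before it is completed fails the run):
1. the bare nut has been turned clockwise to its stop, within 0.15 rad (value of joint bare_nut_turn above 1.25 rad), for 0.1 s.
2. after that, the spanner has turned its nut clockwise to its stop, within 0.15 rad (value of joint spanner_nut_turn above 0.85 rad), for 0.1 s.
At the end, for the whole second after the job is handed in: Both nuts are within 0.15 rad of their stops (bare nut turn above 1.25, spanner nut turn above 0.85); the spanner lies at rest, released, around its nut (within 8 mm of its centre and of the lid, tilted less than 0.12 rad) (value of joint bare_nut_turn above 1.25 rad and value of joint spanner_nut_turn above 0.85 rad and horizontal distance between spanner and spanner_nut below 0.008 m and z of spanner in the frame of spanner_nut below 0.008 m and angle between spanner's own z axis and vertical below 0.12 rad and linear speed of spanner below 0.02 m/s); the robot touches nothing.
It fails at once if the fingers press on the nut that the spanner is for (over 2 N) (contact force between the fingers and spanner_nut above 2 N).
It fails at once if the spanner is used on the bare nut (contact force between spanner and bare_nut above 2 N).
It fails at once if a bystander is moved by more than 30 mm (distance of any of socket, spare_nut, screwdriver, hammer, oil_bottle, grease_tin from where it was at the start of the episode above 0.03 m).
It also fails if it takes over 54 s, if anything falls off the work surface, if the arm or the gripper's body presses on something with over 40 N, if the wrist force passes 120 N, or if a joint passes its speed limit or range.

ROBOT

A 7-joint arm with a two-finger parallel gripper is mounted at the origin on the work surface. World frame = base frame: x ahead of the robot, y to its left, z up, the work surface at z = 0. Lengths are in m, angles in rad, forces in N, time in s.
With the tool pointing down it reaches from about 0.4 to 0.85 m from the base axis. Payload 4.5 kg.
Tool frame: the origin (TCP) lies at the very end of the fingers, on their centre line; the grasp point (between the pads) lies 19 mm behind it (tcp_to_grasp is the z of the grasp point in the tool frame, in m); z points along the fingers, y is the line along which they close (so a half turn about z gives the same grasp; the last joint's range is limited). The gripper opens to 88 mm and grips with 3 to 60 N. Pads are 18 mm wide; open, the fingers measure 123 mm over their backs; the gripper's body (75 mm by 187 mm) begins 45 mm behind the grasp point.
Start: joints at [-1.229, 0.689, -0.195, 1.565, 0.157, 0.902, -0.215], TCP at [0.189, 0.596, 0.239] pointing down, gripper open.
Joint ranges: [-3.01, 3.01], [-0.46, 2.08], [-1.47, 1.51], [0.13, 2.56], [-1, 4.14], [0.04, 2.09], [-2.66, 2.66]. Speed limits (rad/s): [2.57, 2.57, 3.14, 3.14, 3.14, 3.14, 3.14].

INTERFACE

Orientations are given as a unit quaternion [x, y, z, w].
In Python, from plant import * gives the robot as it stands. The module is installed in compiled form; this text tells all that it offers.
- The arm moves only by the shell command python3 -m jog 'ROWS' [OPENING] [FORCE]. ROWS is JSON, a list that holds one entry, the list of rows, each a list of 6 numbers: the shift along the tool's x, y, z in m, then the turn, a rotation vector about the tool's x, y, z in rad. In form: [[[dx, dy, dz, ax, ay, az], ...]]. A call has 1 to 12 rows; each row shifts and turns the commanded pose from where the row before left it, along the tool's axes as they then stand; what a row does not reach is not made up. A row lasts 1/8 s, in which the tool goes at most 62.5 mm and 10.7 degrees, less where a joint would pass 70% of its speed; a pose out of reach is approached as far as the arm can. A call with a gripper value outside its range is refused whole. OPENING is the finger opening in m, from 0 to 0.0881, set as the call begins (- or left out, the last holds). The fingers move at their own pace and stop on an object; FORCE is the grip in N (left out, the last holds). Time passes only in rows, so rows that do not move let the fingers close. It gives the time, the measured TCP pose, the force, the opening and the grip force at its end, in the units of the state.
- get_state(): the state, without advancing time (a new reading comes with each control period).
- snapshot(name): name is "side" or "top"; returns a dict with "frame" (400x640x3 uint8, red, green, blue), "mtx" (3x3 intrinsics, pixels), "D" ([k1, k2, p1, p2, k3] as OpenCV has them; the pictures are not rectified), "xyz" and "orientation" of the camera in the world. Camera axes: x right, y down, z forward; pixel columns grow to the right and rows downward; lengths in m; the calibration is good to about 2 mm. A picture is of the moment at which its call begins. There is no depth.
- finish_job(): hands the job in; it is judged then, once.
The state is a dict: "clock": time; "q": joint angles; "qd": joint speeds; "joint_torque": joint torques, N m; "tool_pos": TCP position; "eef_rot": TCP orientation; "contact_force": force on the tool from outside, world axes, zero at the start; "moment": the same for the moment, N m; "opening": opening from 0.0 (shut) to 1.0 (fully open); "finger_force": force on a finger pad.
Only numpy, scipy, OpenCV 4.12 (cv2) and the standard library are available. Lean on these libraries where they do the work, as an engineer would, in place of code of your own. Each camera call takes 0.05 s, during which the arm holds its last target. There are 200 camera calls.

## Working session

There is one attempt and no reset: what is moved stays moved. The work goes in short steps, Python scripts to look and compute and a shell command to move; the robot and the scene stay as the last step left them, time stands still between calls to the robot, and variables do not carry over. Pictures are saved under pics/ and viewed, at most 10 in all, crops included, and the job is handed in when it is done.

```bash
mkdir -p pics; cat > h.py <<'E'
from plant import *
import numpy as np, cv2
from scipy.spatial.transform import Rotation as R
def px2w(s,uv,z):
    uv=np.array(uv,float).reshape(-1,1,2)
    n=cv2.undistortPoints(uv,np.array(s["mtx"],float),np.array(s["D"],float)).reshape(-1,2)
    d=R.from_quat(s["orientation"]).apply(np.c_[n,np.ones(len(n))]); c=np.array(s["xyz"])
    return c+d*((np.array(z)-c[2])/d[:,2])[:,None]
def w2px(s,p):
    Rm=R.from_quat(s["orientation"]).as_matrix().T
    return cv2.projectPoints(np.array(p,float).reshape(-1,3),cv2.Rodrigues(Rm)[0],-Rm@np.array(s["xyz"]),np.array(s["mtx"],float),np.array(s["D"],float))[0].reshape(-1,2)
def save(n,img): cv2.imwrite("pics/"+n,img[...,::-1])
E
python3 - <<'E'
from h import *
import pickle
for n in("top","side"):
    s=snapshot(n); save(n+"0.png",s["frame"]); pickle.dump(s,open(n+".pkl","wb")); print(n,s["xyz"],s["orientation"],s["mtx"])
s=get_state();print(s["tool_pos"],s["eef_rot"],s["clock"],s["opening"])
E
```

```text
top [0.08820531 0.04221501 1.39678955] [ 0.70431957 -0.70101796  0.08139016 -0.07670341] [[449.98206091   0.         314.13569631]
 [  0.         449.98206091 200.86105407]
 [  0.           0.           1.        ]]
side [-0.00842896 -0.93386184  1.15375538] [ 0.90902092 -0.18243999  0.07062858 -0.36797857] [[517.24667193   0.         308.66910633]
 [  0.         517.24667193 196.7054328 ]
 [  0.           0.           1.        ]]
[0.18924969 0.59505485 0.23799309] [ 1.53249908e-01  9.88187114e-01 -8.31662860e-04 -5.05948290e-05] 0.1 0.998116071456129
```

View pics/top0.png

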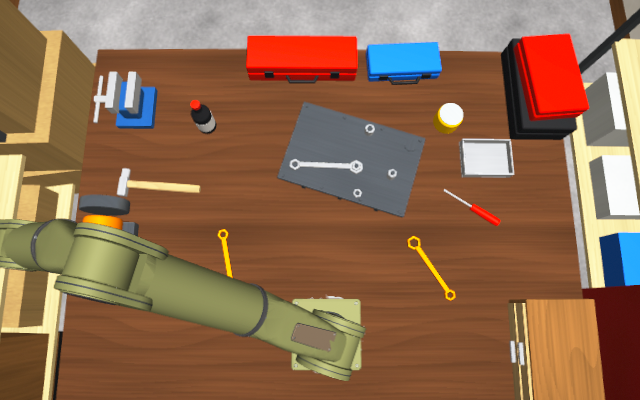

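View pics/side0.png

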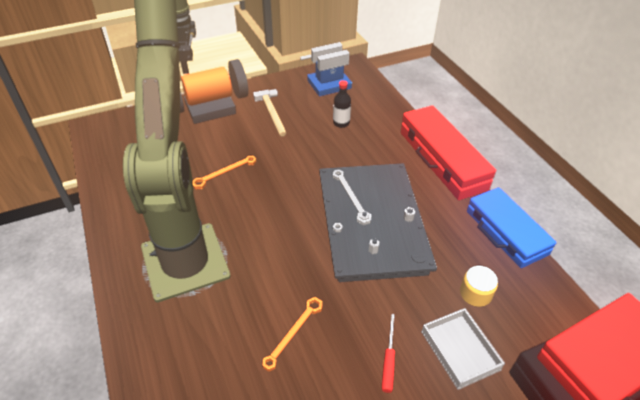

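The top view shows the spanner's ring at (357,166) and its far end at (295,164), the bare nut at (392,173), the spare nut at (357,193) and the socket at (370,128). In the side view the bare nut is at (374,246). Next I'll crop closer and measure.

```bash
python3 - <<'E'
from h import *
import pickle
t=pickle.load(open("top.pkl","rb"));s=pickle.load(open("side.pkl","rb"))
a=cv2.resize(t["frame"][95:220,270:430],None,fx=5,fy=5,interpolation=cv2.INTER_CUBIC)[:600]
b=cv2.resize(s["frame"][160:280,315:435],None,fx=5,fy=5,interpolation=cv2.INTER_CUBIC)
save("t1.png",a);save("s1.png",b)
print(px2w(t,[[357,166],[295,164],[392,173],[357,193],[370,128]],[.068,.064,.085,.062,.08]))
print(px2w(s,[[364,217],[338,174],[374,243],[337,227],[409,211]],[.068,.064,.09,.062,.08]))
E
```

```text
[[ 0.50215145 -0.09797069  0.068     ]
 [ 0.50865386  0.09362534  0.064     ]
 [ 0.47537405 -0.20244814  0.085     ]
 [ 0.41777131 -0.09707624  0.062     ]
 [ 0.62284063 -0.13968899  0.08      ]]
[[ 0.50095458 -0.0965108   0.068     ]
 [ 0.50925176  0.09503913  0.064     ]
 [ 0.47344943 -0.20567484  0.09      ]
 [ 0.41791284 -0.0960434   0.062     ]
 [ 0.62195486 -0.13469079  0.08      ]]
```

View pics/t1.png

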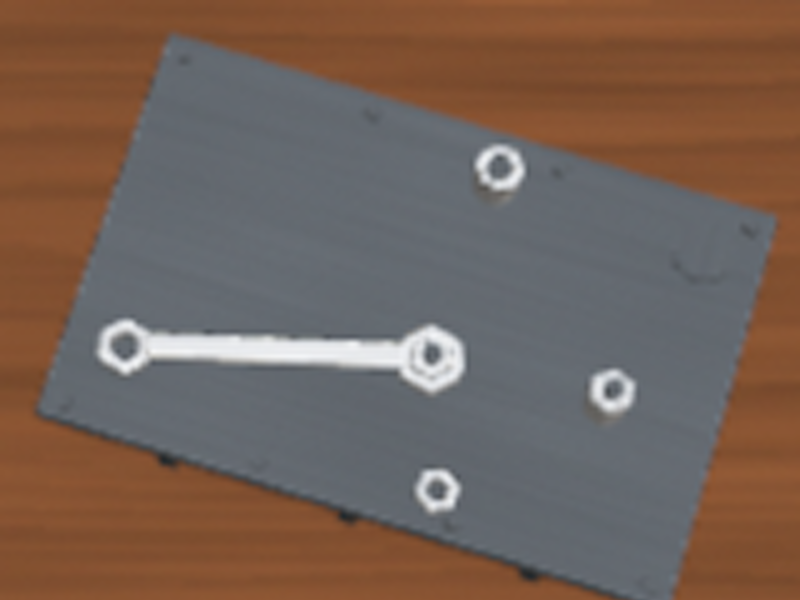

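View pics/s1.png

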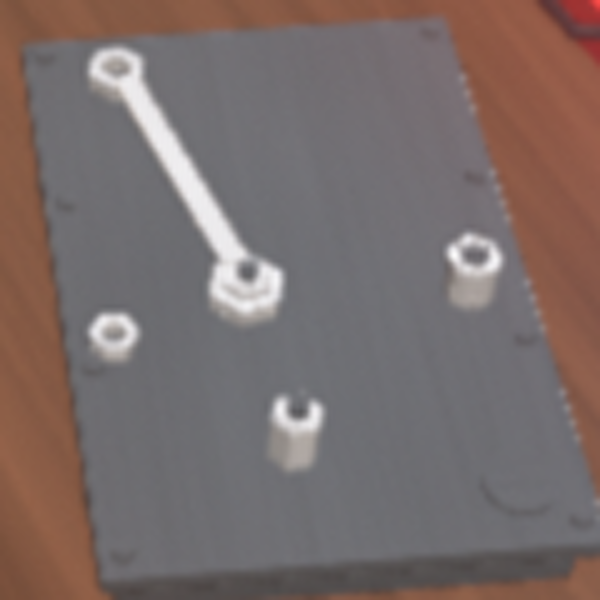

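The crops show the bare nut at top-crop (612,391) and the side stud top at (299,405). Both views agree on the positions to a few mm. Next come the case yaw and a rough flat angle.

```bash
python3 - <<'E'
from h import *
import pickle
t=pickle.load(open("top.pkl","rb"));s=pickle.load(open("side.pkl","rb"))
c=px2w(t,np.array([[170,37],[775,215],[38,412]])/5+[270,95],[.05]*3);print(c)
d=c[0]-c[1];yaw=np.arctan2(-d[0],d[1]);print("yaw",yaw,np.hypot(*d[:2]),np.linalg.norm(c[0]-c[2]))
C=(c[1]+c[2])/2;Rz=R.from_euler('z',yaw)
print("nominal bare,spn,socket,spare",C[:2],Rz.apply([[-.01,-.13,0],[-.03,-.02,0],[.1,-.04,0],[-.1,-.05,0]])[:,:2]+C[:2])
print("bare top",px2w(t,[np.array([612,391])/5+[270,95]],[.082]),"side",px2w(s,[np.array([299,412])/5+[315,160]],[.082]))
r=px2w(t,np.array([[124,346],[432,357]])/5+[270,95],[.064,.07]);d=r[0]-r[1];print("sp",r,np.degrees(np.arctan2(d[1],d[0])),np.hypot(*d[:2]))
# hex orientation: sum of brightness inside rotated hexagon prism silhouette, both views
def score(cam,ctr,a,sup=6):
    best=-9;f=cam["frame"].astype(float).mean(2)
    h=(np.arange(6)*60+30)*np.pi/180+a; rr=.012/np.cos(np.pi/6)
    for dx in np.arange(-4,4.1,1):
      for dy in np.arange(-4,4.1,1):
        P=[np.c_[ctr[0]+dx/1e3+rr*np.cos(h),ctr[1]+dy/1e3+rr*np.sin(h),np.full(6,z)] for z in(.05,.082)]
        q=w2px(cam,np.r_[P[0],P[1]]); o=np.floor(q.min(0))-4
        m=np.zeros((36,36),np.uint8)
        M=np.zeros((36*8,36*8),np.uint8)
        cv2.fillConvexPoly(M,cv2.convexHull(np.round((q-o+.5)*8).astype(np.int32)),255)
        m=cv2.resize(M,(36,36),interpolation=cv2.INTER_AREA)/255.
        w=f[int(o[1]):int(o[1])+36,int(o[0]):int(o[0])+36][:int(np.ptp(q[:,1])+9),:int(np.ptp(q[:,0])+9)]
        v=np.corrcoef(m[:w.shape[0],:w.shape[1]].ravel(),np.clip(w,0,180).ravel())[0,1]
        if v>best:best=v;bp=(dx,dy)
    return round(best,4),bp
for a in range(0,60,6): print(a,score(t,(.475,-.204),np.radians(a)),score(s,(.475,-.204),np.radians(a)))
st=get_state();print(R.from_quat(st["eef_rot"]).as_matrix().round(3).tolist(),st["q"])
E
```

```text
[[ 0.72195781  0.06793526  0.05      ]
 [ 0.60270515 -0.31895627  0.05      ]
 [ 0.46924314  0.14761886  0.05      ]]
yaw -0.2989926226442982 0.4048533698841636 0.26497958459125504
nominal bare,spn,socket,spare [ 0.53597414 -0.08566871] [[ 0.48812531 -0.20695551]
 [ 0.50141398 -0.09594465]
 [ 0.61975521 -0.15334982]
 [ 0.42568289 -0.10399462]]
bare top [[ 0.47563349 -0.20420958  0.082     ]] side [[ 0.47997417 -0.19921017  0.082     ]]
sp [[ 0.50800282  0.09423554  0.064     ]
 [ 0.50022758 -0.09588423  0.07      ]] 87.65810648735304 0.1902786926010019
0 (np.float64(0.7523), (np.float64(4.0), np.float64(-1.0))) (np.float64(0.7907), (np.float64(3.0), np.float64(4.0)))
6 (np.float64(0.7638), (np.float64(4.0), np.float64(-1.0))) (np.float64(0.796), (np.float64(3.0), np.float64(4.0)))
12 (np.float64(0.7804), (np.float64(4.0), np.float64(-1.0))) (np.float64(0.7958), (np.float64(3.0), np.float64(4.0)))
18 (np.float64(0.7856), (np.float64(4.0), np.float64(-1.0))) (np.float64(0.7999), (np.float64(3.0), np.float64(4.0)))
24 (np.float64(0.7887), (np.float64(4.0), np.float64(-1.0))) (np.float64(0.8002), (np.float64(3.0), np.float64(4.0)))
30 (np.float64(0.7829), (np.float64(4.0), np.float64(-1.0))) (np.float64(0.796), (np.float64(3.0), np.float64(4.0)))
36 (np.float64(0.7806), (np.float64(4.0), np.float64(-1.0))) (np.float64(0.7952), (np.float64(3.0), np.float64(4.0)))
42 (np.float64(0.7739), (np.float64(4.0), np.float64(-1.0))) (np.float64(0.7921), (np.float64(3.0), np.float64(4.0)))
48 (np.float64(0.7656), (np.float64(4.0), np.float64(-1.0))) (np.float64(0.7932), (np.float64(3.0), np.float64(4.0)))
54 (np.float64(0.7544), (np.float64(4.0), np.float64(-1.0))) (np.float64(0.7923), (np.float64(3.0), np.float64(4.0)))
[[-0.953, 0.303, -0.0], [0.303, 0.953, -0.002], [-0.0, -0.002, -1.0]] [-1.22916635  0.68989169 -0.19451317  1.56624842  0.15733329  0.90251281
 -0.21507518]
```

```bash
python3 -m jog '[[[-0.03,0,0,0,0,0.048],[-0.058,0,0,0,0,0.0976],[-0.058,0,0,0,0,0.0976],[-0.058,0,0,0,0,0.0976],[-0.058,0,0,0,0,0.0976],[-0.058,0,0,0,0,0.0976],[-0.058,0,0,0,0,0.0976],[-0.058,0,0,0,0,0.0976],[-0.058,0,0,0,0,0.0976],[-0.058,0,0,0,0,0.0976],[-0.058,0,0,0,0,0.0976],[-0.058,0,0,0,0,0.0976]]]' 0.07
cat >>h.py <<'E'
def to(p,ydeg):
    s=get_state();r=R.from_quat(s["eef_rot"]);m=r.as_matrix();cur=np.degrees(np.arctan2(m[1,1],m[0,1]))
    dt=(cur-ydeg+90)%180-90
    # needed tool-frame shift (before turning), cw turn about tool z, tilt fix
    print("t",round(s["clock"],2),"pos",np.round(s["tool_pos"],4),"ydeg",round(cur,1),"shift",r.inv().apply(np.array(p)-s["tool_pos"]).round(4),"turn",round(np.radians(dt),3),"zax",m[:,2].round(3),"q",np.round(s["q"],2),"F",np.round(s["contact_force"],1),"M",np.round(s["moment"],2),"op",round(s["opening"]*.0881,4),"ff",np.round(s["finger_force"],1))
E
python3 -c "
from h import *
to([.478,-.203,.13],-36)"
```

```text
clock: 1.6
tool_pos: [0.6224, 0.1305, 0.2382]
eef_rot: [0.657, 0.754, -0.0, -0.0]
contact_force: [0.6, -0.2, 0.8]
opening: 0.795
finger_force: 0.0
t 1.6 pos [0.6224 0.1305 0.2382] ydeg 7.9 shift [-0.3104 -0.189   0.1083] turn 0.767 zax [-0.  0. -1.] q [-0.31  0.7   0.06  1.54 -0.05  0.9  -0.1 ] F [ 0.6 -0.2  0.8] M [-0.1   0.    0.06] op 0.0701 ff 0.0
```

```bash
python3 -m jog '[[[-0.04,-0.0236,0.005,0,0,0],[-0.045,-0.027,0.01,0,0,0],[-0.045,-0.027,0.01,0,0,0],[-0.045,-0.027,0.01,0,0,0],[-0.045,-0.027,0.01,0,0,0],[-0.045,-0.027,0.01,0,0,0],[-0.045,-0.027,0.02,0,0,0],[0,0,0.02,0,0,0.15],[0,0,0.013,0,0,0.155],[0,0,0,0,0,0.155],[0,0,0,0,0,0.155],[0,0,0,0,0,0.152]]]' 0.07
python3 - <<'E'
from h import *
to([.478,-.203,.056],-36)
s=snapshot("side");t=snapshot("top")
p=w2px(s,[.478,-.203,.08])[0].astype(int);f=s["frame"][p[1]-60:p[1]+60,p[0]-80:p[0]+80]
save("s2.png",cv2.resize(f,None,fx=5,fy=5,interpolation=cv2.INTER_CUBIC))
E
```

```text
clock: 3.1
tool_pos: [0.4818, -0.2006, 0.1304]
eef_rot: [0.892, 0.453, -0.0, -0.0]
contact_force: [-0.9, 0.6, -0.4]
opening: 0.792
finger_force: 0.0
t 3.1 pos [ 0.4818 -0.2006  0.1304] ydeg -36.1 shift [-0.0042 -0.0016  0.0744] turn -0.002 zax [-0.001  0.    -1.   ] q [ 0.2   0.74  0.18  1.98 -0.28  0.45 -0.05] F [-0.9  0.6 -0.4] M [-0.08  0.13 -0.02] op 0.0698 ff 0.0
```

View pics/s2.png

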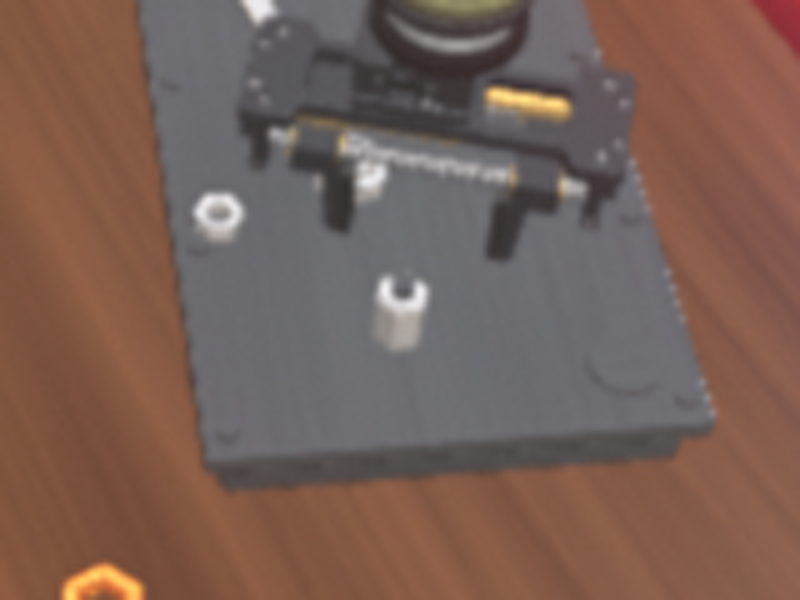

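The side crop shows the fingertips at (340,225) and (500,250), straddling a line above the bare nut at (402,310). I'll go down and close gently.

```bash
python3 -m jog '[[[-0.0035,-0.001,0.02,0,0,0],[0,0,0.02,0,0,0],[0,0,0.02,0,0,0],[0,0,0.01,0,0,0],[0,0,0.004,0,0,0]]]' 0.07 >/dev/null
python3 -m jog '[[[0,0,0,0,0,0],[0,0,0,0,0,0],[0,0,0,0,0,0],[0,0,0,0,0,0],[0,0,0,0,0,0],[0,0,0,0,0,0]]]' 0.01 6
python3 - <<'E'
from h import *
to([.478,-.203,.056],-36)
s=snapshot("side")
p=w2px(s,[.478,-.203,.08])[0].astype(int);f=s["frame"][p[1]-50:p[1]+30,p[0]-60:p[0]+60]
save("s3.png",cv2.resize(f,None,fx=6,fy=6,interpolation=cv2.INTER_CUBIC))
E
```

```text
clock: 4.58
tool_pos: [0.4767, -0.2012, 0.0566]
eef_rot: [0.89, 0.455, -0.001, -0.003]
contact_force: [-4.3, 3.5, 4.1]
opening: 0.279
finger_force: 6.0
t 4.58 pos [ 0.4767 -0.2012  0.0566] ydeg -35.8 shift [-0.0007  0.0022  0.0006] turn 0.003 zax [-0.005  0.003 -1.   ] q [ 0.25  0.86  0.11  2.02 -0.3   0.28 -0.02] F [-4.3  3.5  4.1] M [ 0.61  0.97 -0.1 ] op 0.0246 ff 6.0
```

View pics/s3.png

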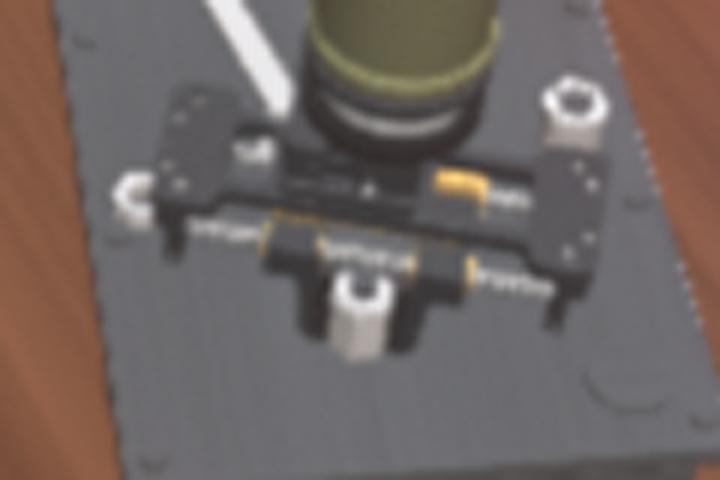

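The nut sits between the pads at (360,320), and the 24.6 mm opening means the pads are on flats. I'll recentre, grip firmly and turn.

```bash
python3 -m jog '[[[0,-0.0022,0,0,0,0],[0,0,0,0,0,0],[0,0,0,0,0,0],[0,0,0,0,0,0.05],[0,0,0,0,0,0.1],[0,0,0,0,0,0.1],[0,0,0,0,0,0.1],[0,0,0,0,0,0.1],[0,0,0,0,0,0.1]]]' 0.01 40 
python3 -c "
from h import *
to([.478,-.203,.056],-36)"
```

```text
clock: 5.75
tool_pos: [0.4762, -0.2006, 0.0566]
eef_rot: [0.981, 0.195, -0.001, -0.001]
contact_force: [-6.5, 4.8, 5.3]
opening: 0.274
finger_force: 40.0
t 5.75 pos [ 0.4762 -0.2006  0.0566] ydeg -67.5 shift [0.0008 0.0029 0.0006] turn -0.55 zax [-0.002  0.002 -1.   ] q [ 0.19  0.87  0.2   2.03 -0.55  0.3  -0.32] F [-6.5  4.8  5.3] M [0.87 1.24 0.27] op 0.0241 ff 40.0
```

```bash
python3 -m jog '[[[-0.001,0.002,0,0,0,0.08],[0,0,0,0,0,0.08],[0,0,0,0,0,0.08],[0,0,0,0,0,0.08]]]'
python3 -c "
from h import *
to([.4765,-.2008,.056],-36)"
```

```text
clock: 6.25
tool_pos: [0.476, -0.2002, 0.0566]
eef_rot: [0.999, 0.038, -0.001, -0.003]
contact_force: [-4.5, 9.1, 7.8]
opening: 0.271
finger_force: 40.0
t 6.25 pos [ 0.476  -0.2002  0.0566] ydeg -85.7 shift [0.0004 0.0006 0.0006] turn -0.867 zax [-0.003  0.006 -1.   ] q [ 0.16  0.88  0.26  2.03 -0.69  0.32 -0.51] F [-4.5  9.1  7.8] M [1.73 1.15 0.27] op 0.0238 ff 40.0
```

```bash
python3 -m jog '[[[-0.001,-0.003,0,0,0,0.06],[0,0,0,0,0,0.06],[0,0,0,0,0,0.06]]]' && python3 -c "
from h import *
to([.4765,-.2008,.056],-36)"
python3 -m jog '[[[0,0,0,0,0,0.06],[0,0,0,0,0,0.06]]]' >/dev/null&& python3 -c "
from h import *
to([.4765,-.2008,.056],-36)"
```

```text
clock: 6.62
tool_pos: [0.476, -0.1999, 0.0566]
eef_rot: [0.999, -0.053, -0.0, -0.001]
contact_force: [-2.6, 5.2, 3.9]
opening: 0.272
finger_force: 40.0
t 6.62 pos [ 0.476  -0.1999  0.0566] ydeg -96.1 shift [0.0006 0.0009 0.0006] turn -1.049 zax [-0.     0.002 -1.   ] q [ 0.14  0.89  0.3   2.03 -0.77  0.33 -0.61] F [-2.6  5.2  3.9] M [1.25 0.76 0.26] op 0.024 ff 40.0
t 6.88 pos [ 0.4766 -0.1999  0.0566] ydeg -103.0 shift [0.0001 0.0009 0.0006] turn -1.169 zax [ 0.     0.002 -1.   ] q [ 0.12  0.89  0.32  2.03 -0.82  0.35 -0.68] F [-2.3  4.5  3.3] M [1.21 0.75 0.5 ] op 0.0236 ff 39.6
```

```bash
python3 -m jog '[[[0,0,0,0,0,0.06],[0,0,0,0,0,0.03],[0,0,0,0,0,0]]]' >/dev/null&& python3 -c "
from h import *
to([.4765,-.2008,.056],-36)"

```

```text
t 7.25 pos [ 0.4767 -0.1998  0.0566] ydeg -107.8 shift [0.0001 0.001  0.0006] turn -1.253 zax [ 0.     0.001 -1.   ] q [ 0.11  0.9   0.34  2.03 -0.85  0.36 -0.74] F [-2.7  4.3  4.6] M [1.04 0.58 1.  ] op 0.0236 ff 41.7
```

```bash
python3 -m jog '[[[0,0,0,0,0,0.05],[0,0,0,0,0,0.03],[0,0,0,0,0,0],[0,0,0,0,0,0]]]' >/dev/null&& python3 -c "
from h import *
to([.4765,-.2008,.056],-36)"

```

```text
t 7.75 pos [ 0.477  -0.1999  0.0567] ydeg -112.4 shift [-0.0002  0.001   0.0007] turn -1.334 zax [ 0.001  0.001 -1.   ] q [ 0.1   0.9   0.36  2.03 -0.88  0.37 -0.79] F [-1.7  5.9  4.4] M [1.1  0.44 0.87] op 0.0245 ff 40.0
```

Three times the friction torque and the pads starting to slip mean the nut is at its stop. I'll release, lift and unwind, then check the nut.

```bash
python3 -m jog '[[[0,0,0,0,0,0],[0,0,0,0,0,0],[0,0,0,0,0,0],[0,0,-0.02,0,0,0],[0,0,-0.04,0,0,0],[0,0,-0.04,0,0,0],[0,0,0,0,0,-0.17],[0,0,0,0,0,-0.17],[0,0,0,0,0,-0.17],[0,0,0,0,0,-0.17],[0,0,0,0,0,-0.17],[0,0,0,0,0,-0.17]]]' 0.045 >/dev/null
python3 -m jog '[[[0,0,0,0,0,-0.17],[0,0,0,0,0,-0.17],[0,0,0,0,0,-0.17],[0,0,0,0,0,-0.17],[0,0,0,0,0,-0.17]]]' 0.03 20 >/dev/null; python3 - <<'E'
from h import *
to([.506,.034,.12],-2.3)
s=snapshot("side")
p=w2px(s,[.477,-.2,.08])[0].astype(int);f=s["frame"][p[1]-70:p[1]+30,p[0]-70:p[0]+60]
save("s4.png",cv2.resize(f,None,fx=6,fy=6,interpolation=cv2.INTER_CUBIC))
E
```

```text
t 9.88 pos [ 0.4761 -0.2017  0.1567] ydeg -5.2 shift [0.2375 0.0083 0.0366] turn -0.051 zax [ 0.001 -0.001 -1.   ] q [ 0.27  0.68  0.07  1.98 -0.09  0.49  0.31] F [ 0.1 -1.1  0.1] M [-0.07  0.1   0.03] op 0.03 ff 0.0
```

View pics/s4.png

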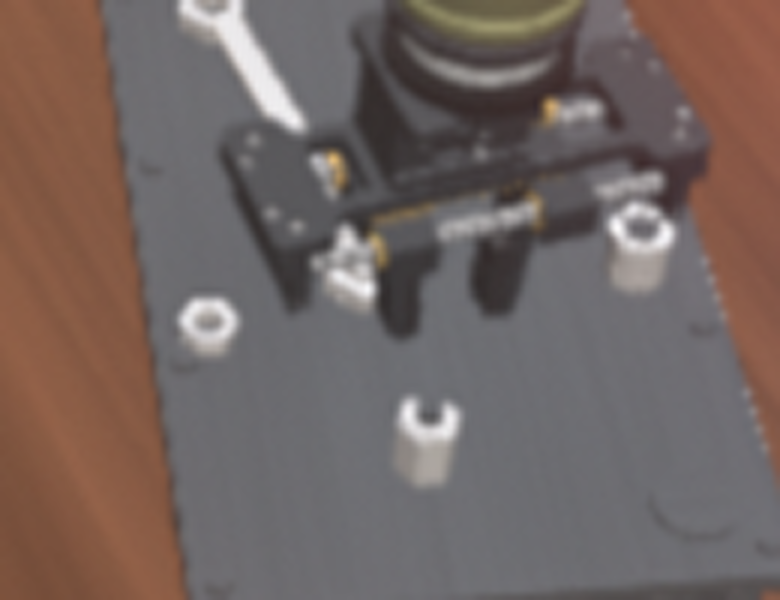

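The bare nut at (428,440) stands undisturbed and so do the neighbours. Next I'll straddle the spanner handle 130 mm out.

```bash
python3 -m jog '[[[0.03,0.001,0,0,0,-0.05],[0.05,0.0035,0,0,0,0],[0.06,0.0035,0,0,0,0],[0.05,0.0035,0,0,0,0],[0.03,0.0025,0,0,0,0],[0.018,0.001,0.037,0,0,0],[0,0,0,0,0,0]]]' >/dev/null
python3 - <<'E'
from h import *
to([.506,.034,.055],-2.3)
s=snapshot("top")
p=w2px(s,[.5,.0,.07])[0].astype(int);f=s["frame"][p[1]-40:p[1]+40,p[0]-60:p[0]+60]
s2=snapshot("side")
p=w2px(s2,[.5,.03,.07])[0].astype(int);g=s2["frame"][p[1]-40:p[1]+60,p[0]-60:p[0]+60]
save("s5.png",cv2.resize(g,None,fx=6,fy=6,interpolation=cv2.INTER_CUBIC))
E
```

```text
t 10.8 pos [0.502  0.0371 0.1182] ydeg -2.6 shift [-0.0029  0.0043  0.0631] turn -0.005 zax [-0.004  0.    -1.   ] q [-0.23  0.74  0.1   2.04 -0.18  0.38 -0.02] F [-0.7 -0.7  0.1] M [-0.05  0.13  0.02] op 0.0299 ff 0.0
```

View pics/s5.png

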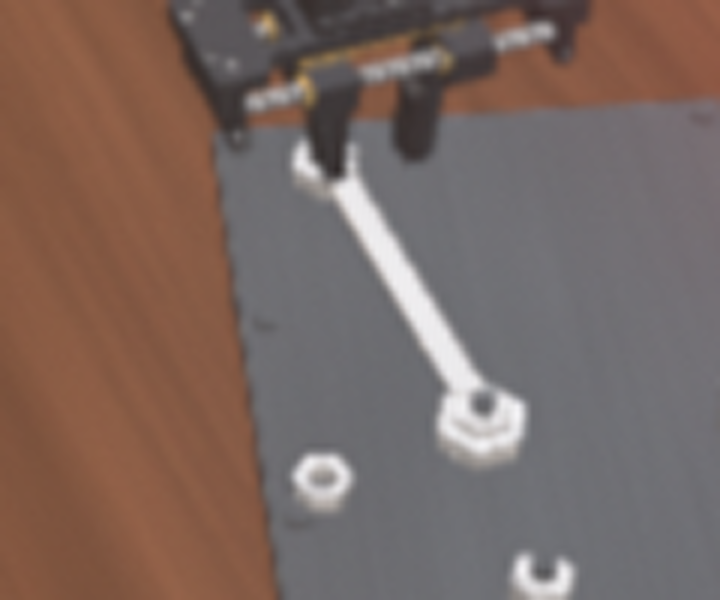

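The crop shows the fingers above the handle, with the handle running from (325,160) to (480,400). I'll descend with a small correction.

```bash
python3 -m jog '[[[-0.003,0.0045,0.01,0,0,0],[0,0,0.02,0,0,0],[0,0,0.02,0,0,0],[0,0,0.009,0,0,0],[0,0,0.004,0,0,0],[0,0,0,0,0,0]]]' 0.035 >/dev/null
python3 -c "
from h import *
to([.506,.034,.055],-2.3)"
python3 -m jog '[[[0,0,0,0,0,0],[0,0,0,0,0,0],[0,0,0,0,0,0]]]' 0.01 5 >/dev/null
python3 -c "
from h import *
to([.506,.034,.055],-2.3)"
```

```text
t 11.65 pos [0.5079 0.0323 0.0569] ydeg -2.6 shift [ 0.0016 -0.002   0.0019] turn -0.006 zax [ 0. -0. -1.] q [-0.19  0.86  0.06  2.05 -0.2   0.24 -0.01] F [ 0.5  0.  -0. ] M [-0.04  0.08 -0.03] op 0.0352 ff 0.0
t 12.03 pos [0.508  0.0327 0.057 ] ydeg -2.6 shift [ 0.0012 -0.002   0.002 ] turn -0.005 zax [ 0.001  0.    -1.   ] q [-0.19  0.86  0.06  2.05 -0.2   0.24 -0.01] F [-0.6 -0.2  1. ] M [-0.06 -0.01 -0.01] op 0.0149 ff 5.0
```

```bash
python3 -m jog '[[[-0.0004,0.0102,0,0,0,0.08],[-0.0004,0.0102,0,0,0,0.08],[-0.0004,0.0102,0,0,0,0.08],[-0.0004,0.0102,0,0,0,0.08],[-0.0004,0.0102,0,0,0,0.08],[-0.0004,0.0102,0,0,0,0.08]]]' >/dev/null
cat >> h.py <<'E'
def arc(c=(.501,-.095)):
    s=get_state();d=np.array(s["tool_pos"])[:2]-c;a=np.degrees(np.arctan2(d[1],d[0]))
    to([*(np.array(c)+.128*d/np.hypot(*d)),.057],a-90);print("r",np.hypot(*d),"ang",a)
E
python3 -c "
from h import *
arc()"
```

```text
t 12.78 pos [0.557  0.0143 0.0556] ydeg -30.2 shift [ 0.0052 -0.0003 -0.0014] turn -0.054 zax [-0.018 -0.    -1.   ] q [-0.22  0.9   0.19  1.89 -0.38  0.4  -0.27] F [-14.3  -4.7   6. ] M [-0.81  3.17  0.52] op 0.0716 ff 6.3
r 0.1227816985320879 ang 62.88167926641996
```

The 5 N grip let the fingers spread under load, so I'll tighten the grip.

```bash
python3 -m jog '[[[0,0,0,0,0,0],[0,0,0,0,0,0],[0,0,0,0,0,0],[0,0,0,0,0,0]]]' 0.01 40 >/dev/null
python3 -c "
from h import *
arc()"
```

```text
t 13.28 pos [0.5507 0.023  0.0555] ydeg -29.8 shift [-0.     -0.     -0.0015] turn -0.121 zax [-0.031  0.011 -0.999] q [-0.22  0.9   0.18  1.9  -0.39  0.41 -0.27] F [-21.5   9.   19.8] M [1.76 4.05 0.62] op 0.0158 ff 39.2
r 0.12800060122121665 ang 67.16400280595457
```

```bash
python3 -m jog '[[[0,0,-0.002,0,0,0],[0,0,0,0,0,0],[0,0,0,0,0,0]]]' >/dev/null
python3 - <<'E'
from h import *
arc()
s=snapshot("side");t=snapshot("top")
p=w2px(s,[.52,-.03,.07])[0].astype(int);g=s["frame"][p[1]-50:p[1]+50,p[0]-60:p[0]+60]
save("s6.png",cv2.resize(g,None,fx=6,fy=6,interpolation=cv2.INTER_CUBIC))
E
```

```text
t 13.65 pos [0.5613 0.0186 0.0573] ydeg -30.0 shift [-0.0006  0.      0.0003] turn -0.035 zax [-0.01   0.004 -1.   ] q [-0.22  0.9   0.18  1.89 -0.38  0.4  -0.27] F [-5.7  4.3 -5.4] M [0.97 1.19 0.08] op 0.0147 ff 39.4
r 0.128581955725195 ang 62.04373144489179
```

View pics/s6.png

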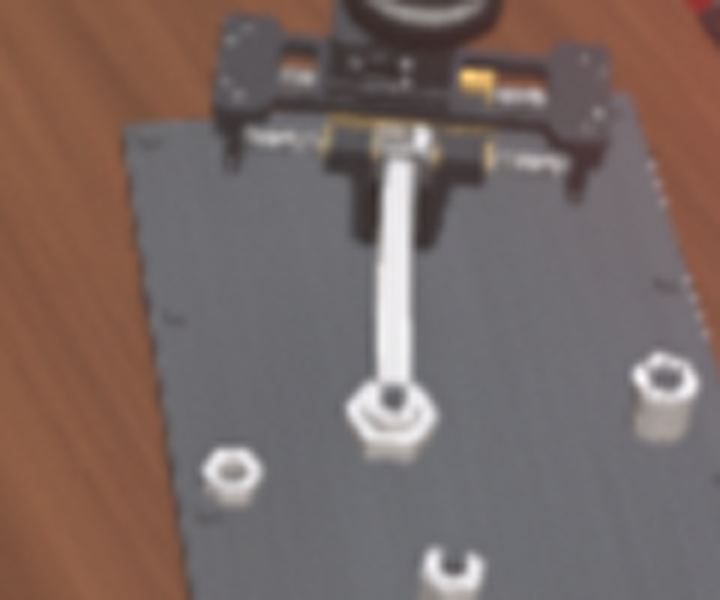

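The spanner is still seated on its nut at (392,410) and firmly held, and it has moved about 25°. I'll continue the arc.

```bash
python3 -m jog '[[[-0.0003,0.0077,0.0005,0,0,0.06],[-0.0003,0.0077,0,0,0,0.06],[-0.0003,0.0077,0,0,0,0.06],[-0.0003,0.0077,0,0,0,0.06],[-0.0003,0.0077,0,0,0,0.06]]]' >/dev/null
python3 -c "
from h import *
arc()"
```

```text
t 14.38 pos [ 0.5921 -0.0042  0.0567] ydeg -47.3 shift [-0.0006  0.     -0.0003] turn -0.038 zax [-0.009  0.006 -1.   ] q [-0.22  0.93  0.27  1.8  -0.49  0.49 -0.44] F [-4.7  5.9 -4.8] M [ 1.36  0.96 -0.04] op 0.0145 ff 39.3
r 0.1285700462389229 ang 44.90846556097361
```

```bash
python3 -m jog '[[[-0.0003,0.0077,0,0,0,0.06],[-0.0003,0.0077,0,0,0,0.06],[-0.0003,0.0077,0,0,0,0.06],[-0.0003,0.0077,0,0,0,0.06]]]' >/dev/null
python3 -c "
from h import *
arc()"
python3 -m jog '[[[-0.0003,0.0077,0,0,0,0.06],[-0.0002,0.005,0,0,0,0.04]]]' >/dev/null
python3 -c "
from h import *
arc()"
```

```text
t 14.88 pos [ 0.6107 -0.0284  0.0566] ydeg -61.0 shift [-0.0004  0.     -0.0004] turn -0.039 zax [-0.007  0.008 -1.   ] q [-0.21  0.96  0.34  1.74 -0.56  0.55 -0.58] F [-1.9  6.5 -2.5] M [ 1.56  0.61 -0.05] op 0.0143 ff 39.5
r 0.1283554223695671 ang 31.236144090657167
t 15.12 pos [ 0.6167 -0.0398  0.0567] ydeg -66.7 shift [-0.0002  0.     -0.0003] turn -0.039 zax [-0.006  0.008 -1.   ] q [-0.2   0.97  0.36  1.72 -0.59  0.57 -0.64] F [-2.3  7.  -3.4] M [ 1.72  0.45 -0.1 ] op 0.0149 ff 39.5
r 0.1281685210503488 ang 25.497532507088003
```

```bash
for i in 1; do python3 -m jog '[[[-0.0002,0.005,0,0,0,0.04],[-0.0002,0.005,0,0,0,0.04]]]' >/dev/null
python3 -c "
from h import *
arc()"
python3 -m jog '[[[-0.0002,0.005,0,0,0,0.04],[-0.0001,0.004,0,0,0,0.03]]]' >/dev/null
python3 -c "
from h import *
arc()"; done
```

```text
t 15.38 pos [ 0.6204 -0.0489  0.0567] ydeg -71.3 shift [ 0.     -0.     -0.0003] turn -0.042 zax [-0.005  0.008 -1.   ] q [-0.2   0.98  0.39  1.7  -0.61  0.59 -0.69] F [-0.6  7.  -2.4] M [ 1.68  0.36 -0.09] op 0.0145 ff 39.5
r 0.12796288120108573 ang 21.11781938048175
t 15.62 pos [ 0.6231 -0.0573  0.0567] ydeg -75.3 shift [ 0.0002 -0.     -0.0003] turn -0.042 zax [-0.005  0.009 -1.   ] q [-0.19  0.98  0.4   1.69 -0.63  0.6  -0.73] F [-0.4  8.4 -3. ] M [ 1.86  0.26 -0.04] op 0.0148 ff 39.5
r 0.12783295868684702 ang 17.152147796469286
```

```bash
python3 -m jog '[[[-0.0001,0.004,0,0,0,0.03],[-0.0001,0.004,0,0,0,0.03]]]' >/dev/null
python3 -c "
from h import *
arc()"
python3 -m jog '[[[-0.0001,0.004,0,0,0,0.02],[-0.0001,0.004,0,0,0,0.02],[0,0,0,0,0,0]]]' >/dev/null
python3 -c "
from h import *
arc()"
```

```text
t 15.88 pos [ 0.6248 -0.0636  0.0565] ydeg -78.6 shift [ 0.0003 -0.     -0.0005] turn -0.05 zax [-0.005  0.011 -1.   ] q [-0.19  0.99  0.42  1.69 -0.65  0.62 -0.76] F [ 0.2 10.1 -1. ] M [ 2.21  0.25 -0.08] op 0.0145 ff 39.5
r 0.12767920125734597 ang 14.218541957592732
t 16.25 pos [ 0.6264 -0.0716  0.0566] ydeg -80.9 shift [ 0.0004 -0.     -0.0004] turn -0.026 zax [-0.005  0.011 -1.   ] q [-0.18  0.99  0.43  1.68 -0.66  0.63 -0.79] F [-0.6  9.1 -2.7] M [ 2.07  0.11 -0.23] op 0.0144 ff 39.9
r 0.1276108893534126 ang 10.56193673596685
```

```bash
python3 - <<'E'
from h import *
s=snapshot("side");t=snapshot("top")
o=[]
for c,n in((s,1),(t,0)):
    p=w2px(c,[.54,-.09,.07])[0].astype(int);g=c["frame"][p[1]-36:p[1]+36,p[0]-32:p[0]+34]
    o.append(cv2.resize(g,None,fx=6,fy=6,interpolation=cv2.INTER_CUBIC))
print(o[0].shape,w2px(s,[.54,-.09,.07]),w2px(t,[.54,-.09,.07]))
save("s7.png",np.hstack(o))
E
```

```text
(432, 396, 3) [[375.33536938 210.95570148]] [[354.27847951 154.11480899]]
```

View pics/s7.png

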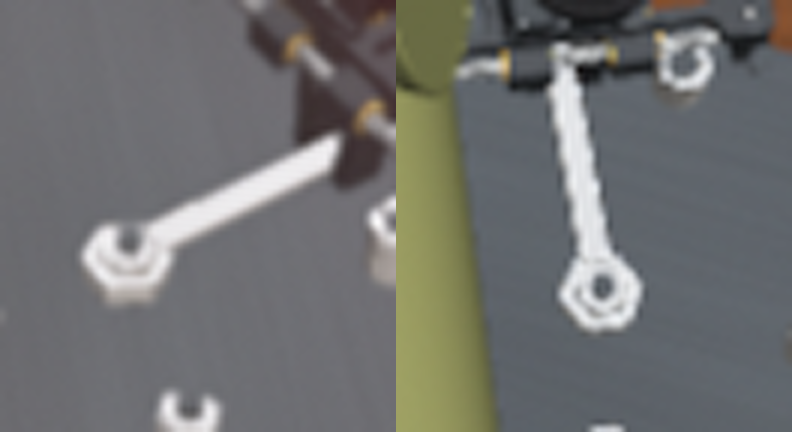

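The spanner is still around its nut and points about 10° off +x, with the socket clear. I'll keep swinging in small steps until the force rises.

```bash
python3 -m jog '[[[-0.0001,0.004,0,0,0,0.03],[-0.0001,0.004,0,0,0,0.03],[0,0,0,0,0,0]]]' >/dev/null
python3 -c "
from h import *
arc()"

```

```text
t 16.73 pos [ 0.6274 -0.0788  0.0565] ydeg -84.4 shift [ 0.0005 -0.     -0.0005] turn -0.029 zax [-0.005  0.012 -1.   ] q [-0.17  1.    0.44  1.67 -0.67  0.64 -0.82] F [ 0.2 10.4 -3.3] M [ 2.25  0.16 -0.21] op 0.0141 ff 39.9
r 0.1274753481461168 ang 7.30921377021947
```

```bash
python3 -m jog '[[[-0.0001,0.005,0,0,0,0.02],[-0.0001,0.005,0,0,0,0.02],[0,0,0,0,0,0]]]' >/dev/null
python3 -c "
from h import *
arc()"
python3 -m jog '[[[0,0,0,0,0,0],[0,-0.003,0,0,0,-0.02],[0,-0.003,0,0,0,-0.02],[0,0,0,0,0,0]]]' >/dev/null
python3 -c "
from h import *
arc()"
python3 -m jog '[[[0,0,0,0,0,0],[0,-0.003,0,0,0,-0.02],[0,-0.003,0,0,0,-0.02],[0,0,0,0,0,0]]]' >/dev/null
python3 -c "
from h import *
arc()"

```

```text
t 17.1 pos [ 0.6283 -0.0886  0.0565] ydeg -86.7 shift [ 0.0006 -0.     -0.0005] turn 0.007 zax [-0.004  0.013 -1.   ] q [-0.16  1.    0.45  1.67 -0.68  0.65 -0.84] F [ 0.2 11.  -1.9] M [ 2.36  0.08 -0.59] op 0.0143 ff 40.7
r 0.1274467894675824 ang 2.887897458501973
t 17.6 pos [ 0.6282 -0.0862  0.0571] ydeg -84.6 shift [0.0005 0.     0.0001] turn 0.026 zax [-0.002  0.007 -1.   ] q [-0.17  1.    0.45  1.67 -0.67  0.64 -0.82] F [ 1.3  5.8 -2.9] M [ 1.3  -0.03 -0.82] op 0.0145 ff 41.4
r 0.12748301359360342 ang 3.9432353498892714
t 18.1 pos [ 0.6282 -0.0844  0.058 ] ydeg -82.3 shift [0.0004 0.     0.001 ] turn 0.052 zax [-0.     0.001 -1.   ] q [-0.17  0.99  0.44  1.67 -0.66  0.63 -0.79] F [ 1.8  3.1 -4.9] M [ 0.72 -0.11 -0.86] op 0.0146 ff 42.0
r 0.1276248001340413 ang 4.763889974797947
```

```bash
python3 -m jog '[[[0,0,0.001,0,0,0],[0,0,0,0,0,0],[0,0,0,0,0,0],[0,0,0,0,0,0]]]' 0.04 >/dev/null
python3 -c "
from h import *
arc()"
python3 -m jog '[[[0,0,-0.02,0,0,0],[0,0,-0.04,0,0,0],[0,0,-0.06,0,0,0],[-0.03,-0.03,-0.06,0,0,0],[-0.04,-0.04,0,0,0,0],[-0.04,-0.04,0,0,0,0],[0,-0.06,0,0,0,0],[0,-0.06,0,0,0,0],[0,-0.05,0,0,0,0],[0,0,0,0,0,0]]]' >/dev/null
python3 - <<'E'
from h import *
to([.5,0,.2],0)
for n in("side","top"):
    s=snapshot(n); m=(s["frame"].min(2)>185).astype(np.uint8)
    # keep lid region
    P=w2px(s,[[.722,.068,.05],[.603,-.319,.05],[.35,-.24,.05],[.469,.148,.05]]);k=np.zeros_like(m);cv2.fillConvexPoly(k,P.astype(np.int32),1)
    N,L,st,ce=cv2.connectedComponentsWithStats(m*k)
    for i in range(1,N):
        if st[i,4]>15:
            ys,xs=np.where(L==i);w=px2w(s,np.c_[xs,ys],[.067]*len(xs))[:,:2]
            c=w.mean(0);u,v=np.linalg.eigh(np.cov(w.T));d=v[:,1];e=(w-c)@d
            print(n,st[i,4],c.round(3),"ang",np.degrees(np.arctan2(d[1],d[0])).round(1),"ends",(c+d*e.min()).round(3),(c+d*e.max()).round(3))
E
```

```text
t 18.6 pos [ 0.6283 -0.0854  0.0574] ydeg -82.2 shift [0.0004 0.     0.0004] turn 0.06 zax [ 0. -0. -1.] q [-0.17  1.    0.44  1.67 -0.66  0.62 -0.79] F [ 0.1  0.1 -0.5] M [-0.04  0.14  0.03] op 0.0399 ff 0.0
r 0.12761667075182992 ang 4.325215266437572
t 19.85 pos [0.4856 0.1788 0.2288] ydeg -81.7 shift [-0.0114  0.1791  0.0283] turn -1.427 zax [ 0.     0.003 -1.   ] q [-0.83  0.65  0.66  1.93 -0.57  0.76 -1.27] F [ 0.3 -0.2  0.5] M [-0.07  0.14 -0.04] op 0.0396 ff 0.0
side 308 [ 0.565 -0.089] ang -175.7 ends [ 0.668 -0.081] [ 0.484 -0.095]
side 30 [ 0.63  -0.126] ang -171.6 ends [ 0.644 -0.124] [ 0.618 -0.128]
side 39 [ 0.418 -0.097] ang 94.5 ends [ 0.419 -0.11 ] [ 0.417 -0.084]
side 33 [ 0.483 -0.191] ang 138.6 ends [ 0.492 -0.199] [ 0.473 -0.182]
top 276 [ 0.565 -0.092] ang -177.2 ends [ 0.669 -0.086] [ 0.486 -0.095]
top 29 [ 0.628 -0.141] ang -173.3 ends [ 0.642 -0.139] [ 0.615 -0.143]
top 26 [ 0.481 -0.205] ang -154.0 ends [ 0.492 -0.2  ] [ 0.472 -0.21 ]
top 29 [ 0.418 -0.097] ang -167.1 ends [ 0.43  -0.094] [ 0.408 -0.099]
```

The spanner lies flat, seated, at about 3.5°, and the bystanders have not moved. It turned more than I expected without a clear hard stop, so I'll regrip nearer the nut, clear of the socket, and test the stop.

```bash
python3 -c "
from h import *
to([.591,-.0895,.10],-86.5)"
```

```text
t 19.95 pos [0.4867 0.1735 0.2292] ydeg -82.2 shift [0.0675 0.2747 0.1294] turn 0.075 zax [ 0.001  0.    -1.   ] q [-0.83  0.65  0.66  1.93 -0.57  0.76 -1.26] F [ 0.4 -0.3  0.6] M [-0.13  0.11 -0.04] op 0.04 ff 0.0
```

```bash
python3 -m jog '[[[0.01,0.03,0,0,0,0],[0.0125,0.05,0,0,0,0],[0.0125,0.055,0,0,0,0],[0.0125,0.055,0,0,0,0],[0.0125,0.05,0.03,0,0,0],[0.0075,0.0347,0.04,0,0,0],[0,0,0.059,0,0,0.075],[0,0,0,0,0,0]]]' 0.032 >/dev/null; python3 -c "
from h import *
to([.591,-.0895,.0575],-86.5)"
```

```text
t 20.95 pos [ 0.5868 -0.091   0.0964] ydeg -86.7 shift [ 0.0046 -0.0012  0.0388] turn -0.004 zax [-0.009  0.001 -1.   ] q [-0.19  0.91  0.48  1.78 -0.67  0.63 -0.82] F [1.3 0.  0.2] M [0.02 0.2  0.03] op 0.0322 ff 0.0
```

```bash
python3 -m jog '[[[0.002,-0.001,0.015,0,0,0],[0,0,0.015,0,0,0],[0,0,0.008,0,0,0],[0,0,0,0,0,0]]]' >/dev/null
python3 -m jog '[[[0,0,0,0,0,0],[0,0,0,0,0,0],[0,0,0,0,0,0]]]' 0.005 60 >/dev/null; python3 -c "
from h import *
arc()"
python3 -m jog '[[[0,0.003,0,0,0,0.03],[0,0.003,0,0,0,0.03],[0,0,0,0,0,0],[0,0,0,0,0,0]]]' >/dev/null; python3 -c "
from h import *
arc()"
```

```text
t 21.82 pos [ 0.5927 -0.0872  0.0617] ydeg -86.5 shift [ 0.036  -0.0009  0.0047] turn -0.024 zax [ 0.001  0.002 -1.   ] q [-0.17  0.96  0.43  1.79 -0.71  0.56 -0.79] F [-0.7  3.6  3.8] M [ 0.61  0.23 -0.02] op 0.0141 ff 60.0
r 0.09200334599314394 ang 4.85780037678338
t 22.32 pos [ 0.5928 -0.0891  0.0614] ydeg -89.7 shift [ 0.036  -0.0021  0.0043] turn -0.059 zax [-0.001  0.007 -1.   ] q [-0.17  0.96  0.44  1.78 -0.73  0.57 -0.82] F [-1.1  8.6  6.3] M [1.9  0.31 0.37] op 0.0139 ff 60.4
r 0.09196402503379278 ang 3.664497356857622
```

```bash
python3 -m jog '[[[0,0.004,0,0,0,0.03],[0,0.004,0,0,0,0.03],[0,0,0,0,0,0],[0,0,0,0,0,0]]]' >/dev/null; python3 -c "
from h import *
arc()"
python3 -m jog '[[[0,0.004,0,0,0,0.03],[0,0.004,0,0,0,0.03],[0,0,0,0,0,0],[0,0,0,0,0,0]]]' >/dev/null; python3 -c "
from h import *
arc()"
```

```text
t 22.82 pos [ 0.5923 -0.1012  0.0609] ydeg -93.5 shift [0.0365 0.0003 0.0038] turn 0.007 zax [-0.001  0.002 -1.   ] q [-0.16  0.97  0.46  1.78 -0.74  0.58 -0.86] F [-0.1  4.4 -2.2] M [ 1.16  0.07 -0.55] op 0.0143 ff 60.7
r 0.0915015596751887 ang -3.8792719103254854
t 23.32 pos [ 0.5914 -0.1076  0.0607] ydeg -96.9 shift [0.0367 0.0007 0.0036] turn 0.018 zax [-0.002  0.004 -1.   ] q [-0.15  0.97  0.47  1.78 -0.76  0.59 -0.89] F [ 0.2  7.4 -2.9] M [ 1.69  0.1  -0.68] op 0.0141 ff 61.1
r 0.09131527481855789 ang -7.9243471011646
```

The torque about the nut peaked near 1.2 N m, well over its friction, and then fell away. So the nut is at its stop and the ring slipped past a corner. The socket is now close, so I'll release here and check the seating.

```bash
python3 -m jog '[[[0,0,0.001,0,0,0],[0,0,0,0,0,0],[0,0,0,0,0,0],[0,0,0,0,0,0]]]' 0.035 >/dev/null
python3 -m jog '[[[0,0,-0.02,0,0,0],[0,0,-0.04,0,0,0],[0,0,-0.06,0,0,0],[-0.03,-0.03,-0.06,0,0,0],[-0.04,-0.04,0,0,0,0],[0,-0.05,0,0,0,0],[0,-0.06,0,0,0,0],[0,-0.06,0,0,0,0],[0,-0.05,0,0,0,0],[0,0,0,0,0,0]]]' >/dev/null
cat > chk.py <<'E'
from h import *
import pickle
to([.5,0,.2],0)
def run(s,n,tag):
    m=(s["frame"].min(2)>185).astype(np.uint8)
    P=w2px(s,[[.722,.068,.05],[.603,-.319,.05],[.35,-.24,.05],[.469,.148,.05]]);k=np.zeros_like(m);cv2.fillConvexPoly(k,P.astype(np.int32),1)
    N,L,st,ce=cv2.connectedComponentsWithStats(m*k)
    for i in range(1,N):
        if st[i,4]>15:
            ys,xs=np.where(L==i);w=px2w(s,np.c_[xs,ys],[.067]*len(xs))[:,:2]
            c=w.mean(0);u,v=np.linalg.eigh(np.cov(w.T));d=v[:,1];e=(w-c)@d
            print(tag,n,st[i,4],c.round(3),"ang",np.degrees(np.arctan2(d[1],d[0])).round(1),"ends",(c+d*e.min()).round(3),(c+d*e.max()).round(3))
for n in("side","top"):
    run(pickle.load(open(n+".pkl","rb")),n,"start"); s=snapshot(n);pickle.dump(s,open(n+"_end.pkl","wb")); run(s,n,"now")
E
python3 chk.py
```

```text
t 25.07 pos [0.5607 0.1868 0.2317] ydeg -96.3 shift [-0.0397  0.1924  0.0312] turn 1.46 zax [ 0.001  0.003 -1.   ] q [-0.79  0.76  0.74  1.71 -0.63  0.92 -1.48] F [ 0.  -0.3 -0.7] M [-0.04  0.15 -0.09] op 0.0352 ff 0.0
start side 337 [ 0.505 -0.016] ang 87.2 ends [ 0.501 -0.114] [0.512 0.112]
start side 39 [ 0.631 -0.126] ang 75.6 ends [ 0.628 -0.138] [ 0.635 -0.11 ]
start side 39 [ 0.418 -0.097] ang 94.5 ends [ 0.419 -0.11 ] [ 0.417 -0.084]
start side 32 [ 0.483 -0.191] ang 140.5 ends [ 0.492 -0.198] [ 0.473 -0.183]
now side 321 [ 0.561 -0.105] ang 169.2 ends [ 0.657 -0.123] [ 0.484 -0.09 ]
now side 40 [ 0.418 -0.097] ang 93.8 ends [ 0.419 -0.11 ] [ 0.417 -0.084]
now side 34 [ 0.483 -0.191] ang 135.5 ends [ 0.491 -0.199] [ 0.474 -0.182]
start top 34 [ 0.628 -0.142] ang -143.0 ends [ 0.639 -0.133] [ 0.617 -0.15 ]
start top 365 [ 0.506 -0.012] ang 87.7 ends [ 0.502 -0.114] [0.511 0.109]
start top 30 [ 0.481 -0.206] ang -142.9 ends [ 0.491 -0.198] [ 0.472 -0.213]
start top 31 [ 0.418 -0.097] ang -163.7 ends [ 0.43  -0.094] [ 0.407 -0.101]
now top 301 [ 0.566 -0.109] ang 166.8 ends [ 0.657 -0.13 ] [ 0.485 -0.09 ]
now top 26 [ 0.481 -0.205] ang -154.0 ends [ 0.492 -0.2  ] [ 0.472 -0.21 ]
now top 29 [ 0.418 -0.097] ang -167.1 ends [ 0.43  -0.094] [ 0.408 -0.099]
```

```bash
python3 - <<'E'
from h import *
import pickle
for n in("side","top"):
    a=pickle.load(open(n+".pkl","rb"));b=pickle.load(open(n+"_end.pkl","rb"))
    p=w2px(a,[.623,-.138,.08])[0].astype(int);x,y=p
    t=a["frame"][y-8:y+9,x-8:x+9];w=b["frame"][y-22:y+23,x-22:x+23]
    r=cv2.matchTemplate(w,t,cv2.TM_CCOEFF_NORMED);_,v,_,l=cv2.minMaxLoc(r);print(n,"socket shift px",np.array(l)-14,round(v,3))
    # spanner line: bright pixels near predicted handle, fit per-angle
    f=b["frame"].min(2).astype(np.float32);best=[]
    for z in (.069,.072,.076):
      sc=[]
      for ang in np.arange(-16,8,.5):
        u=np.array([np.cos(np.radians(ang)),np.sin(np.radians(ang))]);rr=np.linspace(.03,.17,60)
        q=w2px(b,np.c_[.501+rr*u[0],-.096+rr*u[1],np.full(60,z)]).astype(np.float32)
        sc.append(cv2.remap(f,q[:,0].reshape(1,-1),q[:,1].reshape(1,-1),cv2.INTER_LINEAR).mean())
      sc=np.array(sc);k=sc>sc.max()*.93;best.append((z,np.arange(-16,8,.5)[k].mean(),sc.max()))
    print(n,best)
    # far ring brightness centroid outside lid
    u=np.radians(-9);q=w2px(b,[.501+.19*np.cos(u),-.096+.19*np.sin(u),.064])[0].astype(int);print("far ring px pred",q,(f[q[1]-6:q[1]+7,q[0]-6:q[0]+7]>150).astype(int).sum())
E
```

```text
side socket shift px [0 0] 0.561
side [(0.069, np.float64(-9.25), np.float32(230.94745)), (0.072, np.float64(-10.5), np.float32(231.67049)), (0.076, np.float64(-12.25), np.float32(231.64536))]
far ring px pred [426 205] 84
top socket shift px [0 0] 0.473
top [(0.069, np.float64(-9.5), np.float32(225.04399)), (0.072, np.float64(-9.5), np.float32(225.03384)), (0.076, np.float64(-9.5), np.float32(224.93195))]
far ring px pred [364 110] 62
```

The spanner is flat: the two views agree at handle height. It is around its nut, the socket has not shifted, and the arm is clear. I'm handing in.

```bash
python3 -c "
from plant import *
print(finish_job())"
```

```text
the job is handed in; nothing more can be done
None
```

I turned both nuts until their torque rose well above friction, and handed the job in at about 25 s. The spanner is released, lying flat around its nut, and the bystanders on the lid have not moved; but the ring appears to have slipped past a corner of its nut after the stop, so that nut being tight is inferred from the torque, not seen.

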